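Set the label dispenser's dial and feed a label

TASK

On the packing bench, turn the label dispenser's big knurled dial clockwise with a fingertip until it has clicked into the position whose mark on the deck is the long one, then, with the dial set, press the feed button right down and let it come up again. Nothing is to be picked up: leave the two cartons and the roll of tape where they are.

Things in the scene. Friction and masses are not known exactly. Their poses are not given: they have to be found in the camera images.
- dispenser: Label dispenser, fixed: light grey box 240 mm (x) by 300 mm (y), flat deck 70 mm above the bench. Origin: centre of its underside; x to its back, z up; the label slot is on the front (-x). On the deck: the dial (x -45, y -70 mm), the feed button (x -65, y 75 mm), at the back a white label roll (centre x 60, y 75 mm, 84 mm diameter, 75 mm long along y, top 48 mm above the deck).
- dial_top (a point): Centre of the flat top of the dial: a black disc with vertical axis, 98 mm in diameter over 24 ridges 2 mm proud, 26 mm high, top 98 mm above the bench, too wide to pinch. A fingertip pressed on the top (about 5 to 10 N) or against the rim and moved round turns it. A white line, flat in its top, runs from the middle to the rim as pointer.
- dial_pointer (a point): Outer end of the dial's white pointer line, on the top face 45 mm from the axis.
- long_mark (a point): Middle of the long mark, flat on the deck, 64.5 mm from the dial's axis. Four radial marks surround the dial, one per detent: three short (7 mm) and this long one (18 mm), the third in clockwise order.
- dial (a joint): Angle of the dial, rad, growing clockwise seen from above. Spring detents at 0, 0.6, 1.2 (pointer along the long mark) and 1.8; stops at -0.15 and 1.95. Starts in or near the first or second detent. Let go, it snaps to the nearer detent; about 0.08 N m carries it past half-way to the next.
- feed_top (a point): Centre of the top face of the feed button, a round white push button 32 mm in diameter in a black housing on the deck; it is pressed straight down.
- feed (a joint): Travel of the feed button, m: 0 when up, 0.006 when right down; a spring of 5 N at full travel brings it back up.
- carton_small_c (a point): Centre of a small blue carton, 45 x 60 x 35 mm, standing loose on the deck behind the dial. To be left alone.
- carton_tall_c (a point): Centre of a blue carton, 50 x 70 x 100 mm high, standing loose on the bench on the dispenser's +y side. To be left alone.
- tape_roll_c (a point): Centre of a cardboard roll of tape, 96 mm in diameter, 25 mm high, lying flat and loose on the bench on the dispenser's -y side. To be left alone.

How it is judged:
On the way, in this order (a step that is already met when the one before it is completed fails the run):
1. the dial has clicked into the detent at the long mark and rests there (value of joint dial between 1.12 and 1.28 rad and velocity of joint dial between -0.1 and 0.1 rad/s), for 0.2 s.
2. the feed button is pressed right down with the dial at the long mark (value of joint dial between 1.12 and 1.28 rad and value of joint feed above 0.0048 m), for 0.05 s.
At the end, for the whole second after the job is handed in: The dial rests in the detent at the long mark (joint 1.2 within 0.08 rad), the feed button is up again (less than 1.5 mm down) after having been pressed at least 4.8 mm with the dial set, and the two cartons and the tape roll are within 15 mm of where they began (value of joint dial between 1.12 and 1.28 rad and velocity of joint dial between -0.05 and 0.05 rad/s and value of joint feed below 0.0015 m and distance of each of carton_small_c, carton_tall_c, tape_roll_c from where it was at the start of the episode below 0.015 m); the robot touches nothing.
It fails at once if the carton small is moved more than 15 mm from where it stood (distance of carton_small_c from where it was at the start of the episode above 0.015 m).
It fails at once if the carton tall is moved more than 15 mm from where it stood (distance of carton_tall_c from where it was at the start of the episode above 0.015 m).
It fails at once if the tape roll is moved more than 15 mm from where it stood (distance of tape_roll_c from where it was at the start of the episode above 0.015 m).
It fails at once if the feed button is pressed (more than 3 mm) while the dial is not at the long mark (value of joint feed above 0.003 m and not (value of joint dial between 1 and 1.4 rad)).
It also fails if it takes over 48 s, if anything falls off the work surface, if the arm or the gripper's body presses on something with over 40 N, if the wrist force passes 120 N, or if a joint passes its speed limit or range.

ROBOT

A 7-joint arm with a two-finger parallel gripper is mounted at the origin on the work surface. World frame = base frame: x ahead of the robot, y to its left, z up, the work surface at z = 0. Lengths are in m, angles in rad, forces in N, time in s.
With the tool pointing down it reaches from about 0.425 to 0.925 m from the base axis. Payload 6.8 kg.
Tool frame: the origin (TCP) lies midway between the tips of the shut fingers; the grasp point (between the pads) lies 19 mm behind it; z points along the fingers, x is the direction in which the jaws open and shut, and the axes are right-handed (so a half turn about z gives the same grasp; the last joint's range is limited). The gripper opens to 85 mm and grips with 20 to 120 N. Pads are 22 mm wide; open, the fingers measure 114 mm over their backs; the gripper's body (76 mm by 85 mm) begins 54 mm behind the grasp point. The pads swing forward as they close: fully open they stand 13 mm farther back than shut.
Start: joints at [1.043, 0.477, 0.022, 1.555, -0.011, 1.109, -0.083], TCP at [0.275, -0.616, 0.231] pointing down, gripper open.
Joint ranges: [-2.96, 2.96], [-0.34, 2.1], [-1.41, 1.46], [0.24, 2.44], [-1.37, 4.51], [0.17, 1.92], [-2.96, 2.96]. Speed limits (rad/s): [2.39, 2.39, 3.14, 3.14, 3.14, 3.14, 3.14].

INTERFACE

Orientations are given as a rotation vector (axis times angle).
In Python, from bench import r gives the robot as it stands. The module is installed in compiled form; this text tells all that it offers.
- The arm moves only by the shell command python3 -m pendant 'ROWS' [OPENING] [FORCE]. ROWS is text: rows parted by semicolons, each of 4 numbers parted by spaces: the shift along the tool's x, y, z in cm, then the turn about the tool's z in degrees. A call has 1 to 8 rows; each row shifts and turns the pose as measured when the row begins, along the tool's axes as they then stand; what a row does not reach is not made up. A row lasts 1/12 s, in which the tool goes at most 41.7 mm and 7.16 degrees, less where a joint would pass 70% of its speed; a pose out of reach is approached as far as the arm can. A call with a gripper value outside its range is refused whole. OPENING is the closure in counts, from 0 (fully open) to 255 (shut), set as the call begins (- or left out, the last holds). The fingers move at their own pace and stop on an object; FORCE is the grip in N (left out, the last holds). Time passes only in rows, so rows that do not move let the fingers close. It gives the time, the measured TCP pose, the force and the opening at its end, in the units of the state.
- r.get_obs(): the state, without advancing time (a new reading comes with each control period).
- r.grab_frame(name): name is "scene" or "top" or "wrist"; returns a dict with "color" (480x640x3 uint8, red, green, blue), "fx", "fy", "cx", "cy" (pixels), "R" (3x3) and "t" (3): a world point X has camera coordinates R X + t; the wrist camera has in their place "hand_eye" (4x4, takes a point from camera to tool coordinates, whose origin is the TCP and whose axes are the tool frame's). Camera axes: x right, y down, z forward; pixel columns grow to the right and rows downward; lengths in m; the calibration is good to about 2 mm. A picture is of the moment at which its call begins: read the wrist's pose just before it. There is no depth.
- r.hand_in(): hands the job in, once; it reports no verdict.
The state is a dict: "clock": time; "joints": joint angles; "qvel": joint speeds; "tau": joint torques, N m; "tcp_pos": TCP position; "orientation": TCP orientation; "contact_force": force on the tool from outside, world axes, zero at the start; "moment": the same for the moment, N m; "grip_width": finger opening in m.
Only numpy, scipy, OpenCV 4.12 (cv2) and the standard library are available. Lean on these libraries where they do the work, as an engineer would, in place of code of your own. Each camera call takes 0.05 s, during which the arm holds its last target.

## Working session

There is one attempt and no reset: what is moved stays moved. The work goes in short steps, Python scripts to look and compute and a shell command to move; the robot and the scene stay as the last step left them, time stands still between calls to the robot, and variables do not carry over. Pictures are saved under pics/ and viewed, and the job is handed in when it is done.

```bash
mkdir -p pics; python3 - <<'E'
from bench import r
import cv2
o=r.get_obs()
for k,v in o.items(): print(k,v)
for n in("scene","top","wrist"):
    f=r.grab_frame(n); cv2.imwrite(f"pics/{n}0.png",f["color"][:,:,::-1])
    print(n,{k:f[k] for k in f if k!="color"})
E
```

```text
clock 0.0
joints [ 1.04289495  0.47777043  0.02233349  1.5564752  -0.01149564  1.10927498
 -0.08308791]
qvel [-5.09623837e-04  1.26583373e-04  6.39488835e-04 -2.12951177e-03
 -1.55194473e-03 -3.64004852e-05  3.31285676e-04]
tau [-1.11039011e-03 -5.96442211e+01  1.60784908e+00 -2.81193978e+01
  1.24910264e-02  9.27687564e-03 -8.49998344e-06]
tcp_pos [ 0.27486134 -0.61585073  0.23033546]
orientation [-2.63485914e+00  1.70929382e+00  2.47914898e-03]
contact_force [-0.36622293  0.39423815  0.83764271]
moment [-0.01136845  0.02697873 -0.00411578]
grip_width 0.08539541961571978
scene {'fx': 465.1782423393619, 'fy': 465.1782423393619, 'cx': 323.05543313114055, 'cy': 245.34953748403763, 'R': array([[-0.32981069,  0.94403085,  0.00553722],
       [ 0.74863612,  0.26511102, -0.60766776],
       [-0.57512509, -0.19626996, -0.79417204]]), 't': array([ 0.1570567 , -0.38813546,  1.35973947])}
top {'fx': 439.3982121613037, 'fy': 439.3982121613037, 'cx': 318.23491974772674, 'cy': 250.18101092628703, 'R': array([[ 2.94018053e-03, -9.99994725e-01,  1.38022692e-03],
       [-9.82519878e-01, -3.14570559e-03, -1.86131122e-01],
       [ 1.86134482e-01, -8.08841280e-04, -9.82523944e-01]]), 't': array([0.03818429, 0.59667515, 0.80291214])}
wrist {'fx': 381.93915228442575, 'fy': 381.93915228442575, 'cx': 317.93996658454876, 'cy': 245.63594833190942, 'hand_eye': array([[ 9.99999848e-01, -3.23913812e-05, -5.50569220e-04,
         1.02655618e-03],
       [ 1.98966386e-04,  9.52236802e-01,  3.05360496e-01,
        -7.86909256e-02],
       [ 5.14381226e-04, -3.05360559e-01,  9.52236664e-01,
        -1.42140597e-01],
       [ 0.00000000e+00,  0.00000000e+00,  0.00000000e+00,
         1.00000000e+00]])}
```

View pics/scene0.png

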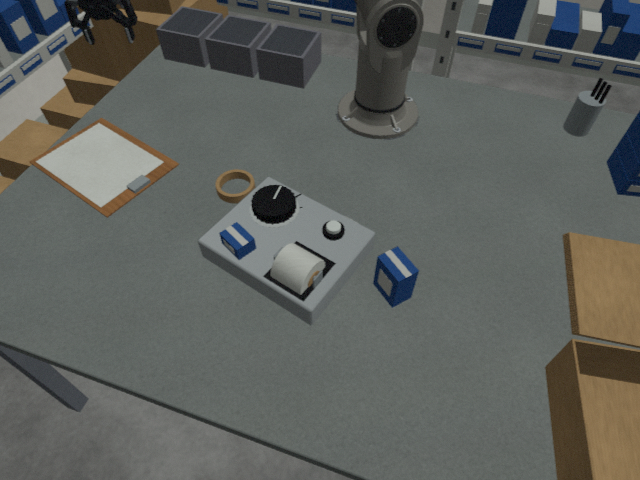

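View pics/top0.png

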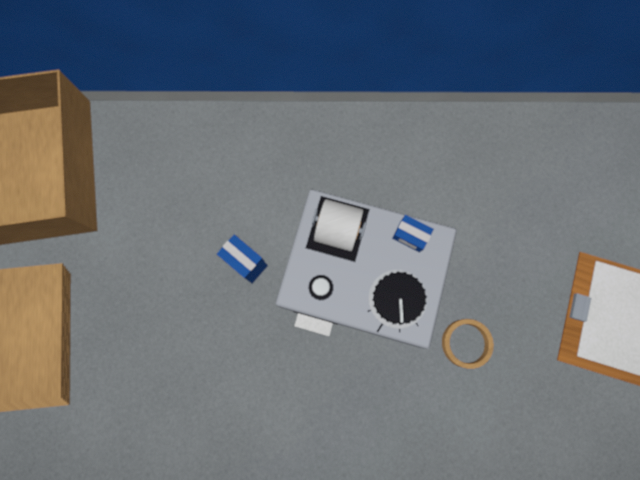

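```bash
python3 - <<'E'
import cv2
a=cv2.imread("pics/top0.png")[250:350,300:460]
cv2.imwrite("pics/topc.png",cv2.resize(a,None,fx=5,fy=5,interpolation=cv2.INTER_CUBIC))
a=cv2.imread("pics/scene0.png")[165:275,205:365]
cv2.imwrite("pics/scenec.png",cv2.resize(a,None,fx=5,fy=5,interpolation=cv2.INTER_CUBIC))
E
```

```text
(no output)
```

View pics/topc.png

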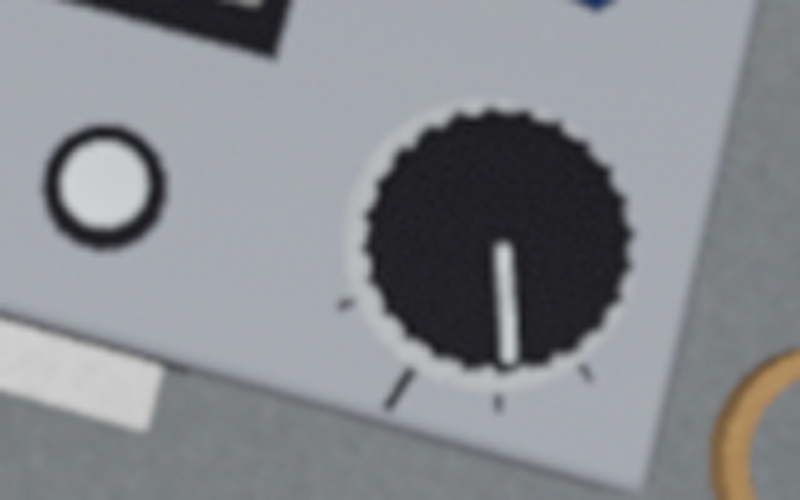

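View pics/scenec.png

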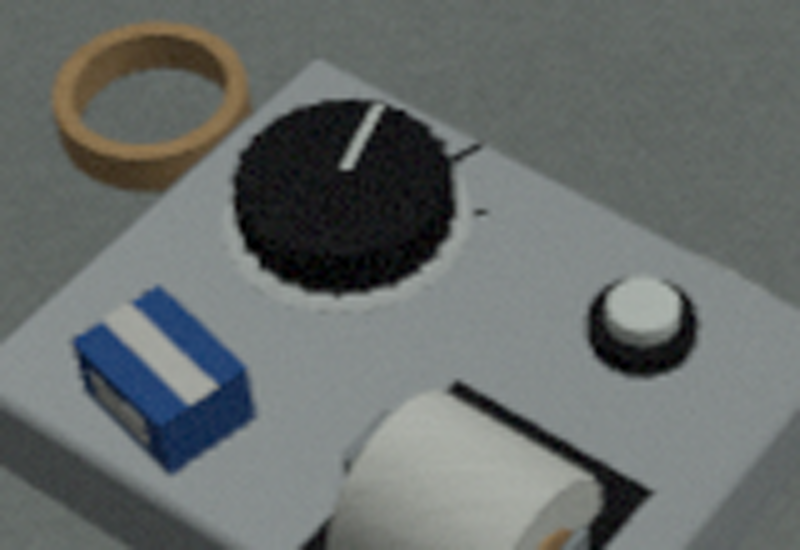

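The top view shows the pointer at its second mark: dial centre about (400,298), pointer tip about (401.6,322). The long mark is about (380,328) and the button about (321,287). I'll compute positions next.

```bash
cat > h.py <<'E'
import numpy as np
from bench import r
def ray(f,u,v):
    R,t=f["R"],f["t"]; C=-R.T@t; d=R.T@np.array([(u-f["cx"])/f["fx"],(v-f["cy"])/f["fy"],1]); return C,d
def onz(f,u,v,z):
    C,d=ray(f,u,v); return C+d*(z-C[2])/d[2]
def tri(rs):
    A=0;b=0
    for C,d in rs:
        d=d/np.linalg.norm(d);P=np.eye(3)-np.outer(d,d);A=A+P;b=b+P@C
    return np.linalg.solve(A,b)
E
python3 - <<'E'
from h import *
np.set_printoptions(precision=4,suppress=True)
T=r.grab_frame("top");S=r.grab_frame("scene")
c=lambda x,y:(300+x/5,250+y/5)
s=lambda x,y:(205+x/5,165+y/5)
for n,p,z in[("dial",(499,240),.098),("pin",(502,243),.098),("ptip",(509,362),.098),("L1",(410,372),.07),("L2",(389,408),.07),("s2",(498,404),.07),("s1",(587,373),.07),("s4",(346,304),.07),("btn",(105,185),.085),("corner",(643,490),.07)]:
    print(n,onz(T,*c(*p),z))
for n,p,z in[("dial",(345,166),.098),("ptip",(378,107),.098),("L1",(455,158),.07),("L2",(480,146),.07),("btn",(643,302),.085),("corner",(320,60),.07)]: print("S",n,onz(S,*s(*p),z))
print(tri([ray(T,*c(105,185)),ray(S,*s(643,302))]))
for n,px in [("carton",(413,231)),("tall",(242,256))]: print(n,onz(T,*px,.1))
print("tape",onz(T,468,343,.025))
print("corners",[onz(T,*q,.07) for q in((312,190),(455,230),(428.6,348),(277,304))])
E
```

```text
dial [ 0.5005 -0.1087  0.098 ]
pin [ 0.4994 -0.1097  0.098 ]
ptip [ 0.4566 -0.1109  0.098 ]
L1 [ 0.4535 -0.0792  0.07  ]
L2 [ 0.4403 -0.0711  0.07  ]
s2 [ 0.4419 -0.1116  0.07  ]
s1 [ 0.4534 -0.1451  0.07  ]
s4 [ 0.4786 -0.0558  0.07  ]
btn [0.5214 0.0347 0.085 ]
corner [ 0.4109 -0.1641  0.07  ]
S dial [ 0.4981 -0.1065  0.098 ]
S ptip [ 0.46   -0.1066  0.098 ]
S L1 [ 0.4532 -0.0736  0.07  ]
S L2 [ 0.4424 -0.0656  0.07  ]
S btn [0.5176 0.0377 0.085 ]
S corner [ 0.4156 -0.1565  0.07  ]
[0.5206 0.0366 0.0883]
carton [ 0.6253 -0.1369  0.1   ]
tall [0.5768 0.1809 0.1   ]
tape [ 0.4192 -0.2525  0.025 ]
corners [array([0.7147, 0.0527, 0.07  ]), array([ 0.6346, -0.2252,  0.07  ]), array([ 0.4109, -0.1641,  0.07  ]), array([0.4908, 0.1172, 0.07  ])]
```

```bash
python3 -m pendant '0 0 0 6;0 0 0 6;0 0 0 6;0 0 0 6;0 0 0 0' 255 60
```

```text
clock: 0.67
tcp_pos: [0.2746, -0.6157, 0.2298]
orientation: [-2.2, 2.241, 0.004]
contact_force: [0.0, 0.2, -0.5]
grip_width: 0.0258
```

```bash
python3 -m pendant '-3.8 -1.4 0 0;-3.8 -1.4 0 0;-3.8 -1.4 0 0;-3.8 -1.4 0 0;-3.8 -1.4 0 0;-3.8 -1.4 0 0;-3.8 -1.4 0 0;-3.8 -1.4 0 0'
```

```text
clock: 1.33
tcp_pos: [0.3864, -0.3123, 0.2276]
orientation: [2.209, -2.224, 0.0]
contact_force: [1.6, -0.8, -0.0]
grip_width: 0.0004
```

```bash
python3 -m pendant '-3.3 -1.35 0 0;-3.3 -1.35 0 0;-3.3 -1.35 0 0;-3.3 -1.35 0.5 0;-3.3 -1.35 1 0;-3 -1.3 2 0;0 0 1.5 0;0 0 0 0'; python3 - <<'E'
from bench import r
import cv2
print(r.get_obs()["tcp_pos"])
for n in("scene","top","wrist"):
    f=r.grab_frame(n); cv2.imwrite(f"pics/{n}1.png",f["color"][:,:,::-1])
E
```

```text
clock: 2.0
tcp_pos: [0.473, -0.0971, 0.1784]
orientation: [2.262, -2.179, 0.013]
contact_force: [-1.3, -2.0, -0.4]
grip_width: -0.0003
[ 0.47301187 -0.09710952  0.1783929 ]
```

View pics/wrist1.png

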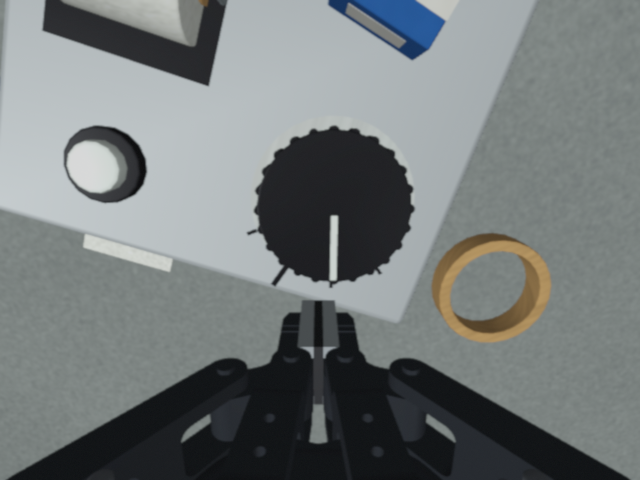

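View pics/scene1.png

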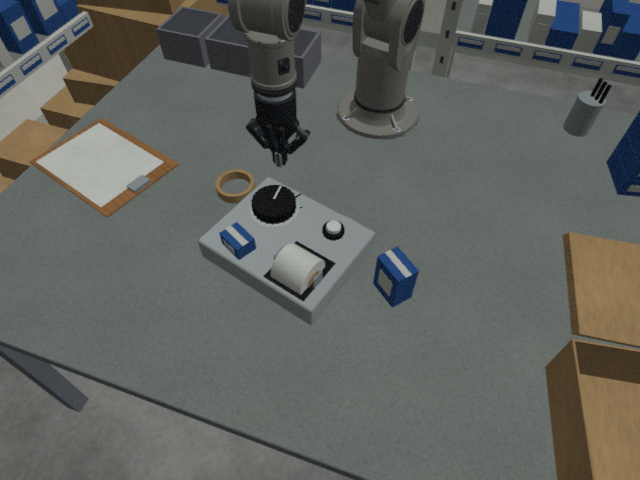

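The wrist view shows the dial disc centred at about (335,205), the pointer straight down to (334,280), and the button at (96,166). The dial is unobstructed and has not moved.

```bash
cat >> h.py <<'E'
from scipy.spatial.transform import Rotation as Ro
def wf():
    o=r.get_obs(); f=r.grab_frame("wrist")
    H=np.eye(4);H[:3,:3]=Ro.from_rotvec(o["orientation"]).as_matrix();H[:3,3]=o["tcp_pos"]
    M=np.linalg.inv(H@f["hand_eye"]); f["R"]=M[:3,:3];f["t"]=M[:3,3]; return f,o
E
python3 - <<'E'
from h import *
np.set_printoptions(precision=4,suppress=True)
f,o=wf()
print(Ro.from_rotvec(o["orientation"]).as_matrix(),o["tcp_pos"],o["contact_force"])
for n,p,z in[("dial",(335,205),.098),("tip",(334,280),.098),("btn",(96,166),.088),("L",(280,275),.07)]: print(n,onz(f,*p,z))
E
```

```text
[[ 0.0316 -0.9995  0.0101]
 [-0.9995 -0.0316 -0.007 ]
 [ 0.0073 -0.0098 -0.9999]] [ 0.4743 -0.0994  0.1811] [-0.6452 -0.6628  1.8922]
dial [ 0.5077 -0.1098  0.098 ]
tip [ 0.4592 -0.1113  0.098 ]
btn [0.5253 0.0353 0.088 ]
L [ 0.4505 -0.0745  0.07  ]
```

```bash
python3 -m pendant '2.1 0.4 1 -2;0 0 2.5 0;0 0 2 0;0 0 0.6 0;0 0 0 0;0 0 0 0'; python3 -c "
from bench import r;o=r.get_obs();print(o['tcp_pos'],o['contact_force'],o['orientation'])"
```

```text
clock: 2.7
tcp_pos: [0.4747, -0.1314, 0.1258]
orientation: [-2.279, 2.154, -0.04]
contact_force: [0.6, -0.2, 0.6]
grip_width: 0.0
[ 0.47465658 -0.13144316  0.12579168] [ 0.56460997 -0.21101239  0.5993613 ] [-2.27885937  2.15350531 -0.03951027]
```

```bash
python3 -m pendant '-1 0.4 0.8 0;0 0 0.4 0;0 0 0 0;0 0 0 0'; python3 -c "
from bench import r;o=r.get_obs();print(o['tcp_pos'],o['contact_force'],o['orientation'])"
```

```text
clock: 3.03
tcp_pos: [0.4718, -0.1213, 0.1158]
orientation: [-2.276, 2.152, -0.047]
contact_force: [0.6, -0.7, -0.4]
grip_width: -0.0001
[ 0.47181606 -0.12133961  0.11583155] [ 0.61743658 -0.68516559 -0.35473694] [-2.27624329  2.15201088 -0.0466095 ]
```

Position is good. Lower it to contact in small steps.

```bash
python3 -m pendant '0 0 0.6 0;0 0 0.5 0;0 0 0.3 0;0 0 0.3 0;0 0 0.2 0;0 0 0.2 0'; python3 -c "
from bench import r;o=r.get_obs();print(o['tcp_pos'],o['contact_force'],o['orientation'])"
```

```text
clock: 3.53
tcp_pos: [0.4743, -0.1225, 0.0974]
orientation: [-2.277, 2.151, -0.052]
contact_force: [-13.0, 0.3, 41.4]
grip_width: 0.0001
[ 0.47429376 -0.1224849   0.09738193] [-12.96418148   0.32974646  41.40453842] [-2.27670926  2.15144535 -0.05222475]
```

```bash
python3 -m pendant '0 0 0 0'; python3 -m pendant '0 0 0.05 0'
```

```text
clock: 3.62
tcp_pos: [0.475, -0.1229, 0.0986]
orientation: [-2.276, 2.152, -0.054]
contact_force: [-0.1, 0.4, 0.5]
grip_width: 0.0
clock: 3.7
tcp_pos: [0.4755, -0.1231, 0.0986]
orientation: [-2.275, 2.152, -0.056]
contact_force: [0.5, 0.4, 0.0]
grip_width: -0.0002
```

```bash
python3 -m pendant '0 0.1 0.12 0';python3 -m pendant '-0.3 0.1 0.12 0'; python3 -m pendant '-0.3 0.1 0.12 0'
```

```text
clock: 3.78
tcp_pos: [0.4755, -0.1233, 0.0979]
orientation: [-2.274, 2.151, -0.059]
contact_force: [-2.6, 1.1, 15.1]
grip_width: 0.0006
clock: 3.87
tcp_pos: [0.4752, -0.1221, 0.0978]
orientation: [-2.273, 2.152, -0.063]
contact_force: [-6.3, -5.9, 24.2]
grip_width: 0.0001
clock: 3.95
tcp_pos: [0.4752, -0.1211, 0.0978]
orientation: [-2.272, 2.154, -0.068]
contact_force: [-4.7, -6.1, 19.8]
grip_width: 0.0
```

```bash
python3 -m pendant '-0.5 0.1 0.08 0;-0.5 0.1 0.08 0'; python3 -m pendant '-0.5 0.1 0.08 0;-0.5 0.05 0.08 0'
```

```text
clock: 4.12
tcp_pos: [0.4747, -0.1149, 0.0981]
orientation: [-2.267, 2.158, -0.077]
contact_force: [-1.9, -2.3, 10.3]
grip_width: -0.0003
clock: 4.28
tcp_pos: [0.4749, -0.1071, 0.098]
orientation: [-2.263, 2.16, -0.086]
contact_force: [-1.0, -0.9, 13.0]
grip_width: -0.0003
```

```bash
python3 -m pendant '0 0 -1 0;0 0 -2 0;0 3 -3 0;0 0 0 0;0 0 0 0'; python3 - <<'E'
from bench import r
import cv2,numpy as np
print(r.get_obs()["tcp_pos"])
w=r.grab_frame("wrist")["color"][:,:,::-1]; t=r.grab_frame("scene")["color"][165:275,205:365,::-1]
cv2.imwrite("pics/w2.png",w);cv2.imwrite("pics/s2.png",cv2.resize(t,None,fx=5,fy=5,interpolation=cv2.INTER_CUBIC))
E
```

```text
clock: 4.7
tcp_pos: [0.4418, -0.1061, 0.1581]
orientation: [-2.265, 2.159, -0.083]
contact_force: [0.3, -1.0, -0.2]
grip_width: 0.0001
[ 0.4417997  -0.10611811  0.15812746]
```

View pics/w2.png

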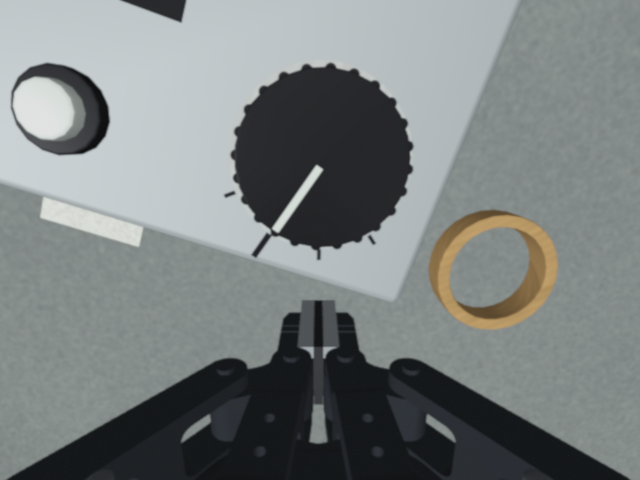

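View pics/s2.png

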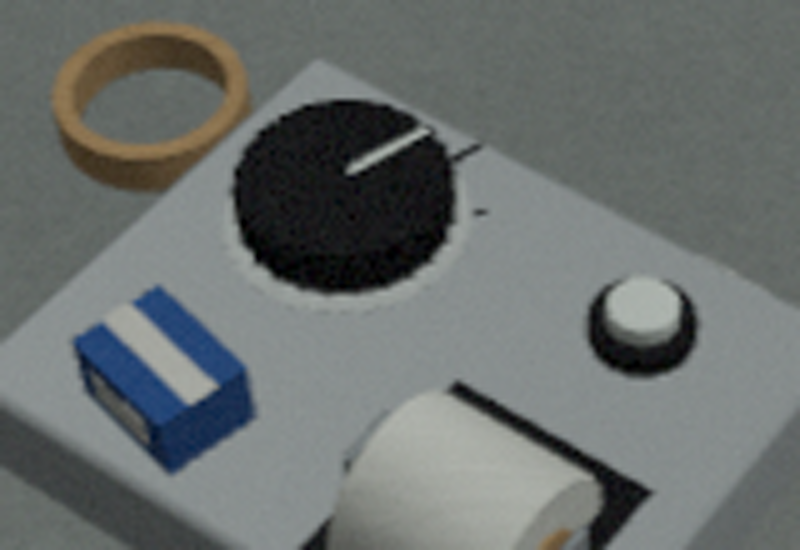

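The wrist view shows the pointer from (320,168) to (275,233), in line with the long mark (268,240 to 254,257), so the dial is set. Next is the button.

```bash
python3 -m pendant '-3 -1.8 -0.5 0;-3.4 -2.1 0 0;-3.4 -2.1 0 0;-2.5 -1.5 0 0;-1 -0.6 0 0;0 0 0 0;0 0 0 0'; python3 - <<'E'
from h import *
import cv2
f,o=wf(); print(o["tcp_pos"],o["orientation"])
cv2.imwrite("pics/w3.png",f["color"][:,:,::-1])
E
```

```text
clock: 5.38
tcp_pos: [0.5181, 0.0352, 0.154]
orientation: [-2.265, 2.171, -0.067]
contact_force: [-0.2, -1.1, 0.0]
grip_width: -0.0003
[0.51811616 0.0351677  0.153952  ] [-2.2651443   2.17129078 -0.06714842]
```

View pics/w3.png

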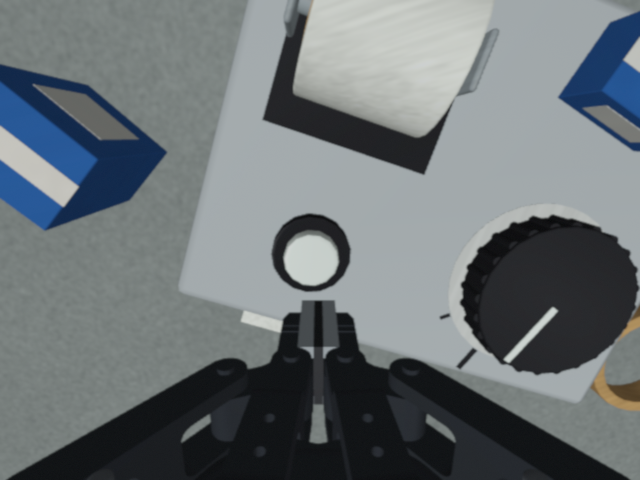

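The view shows the button top centred at about (311,259), just ahead of the fingertip. The dial pointer is still at the long mark.

```bash
python3 - <<'E'
from h import *
f,o=wf(); R=Ro.from_rotvec(o["orientation"]).as_matrix()
print(o["tcp_pos"],R.round(3))
for z in(.084,.088): 
    p=onz(f,311,259,z);print(p,R.T@(p-o["tcp_pos"])*100)
E
```

```text
[0.51787446 0.0347921  0.15391108] [[ 0.041 -0.999  0.033]
 [-0.999 -0.042 -0.027]
 [ 0.029 -0.032 -0.999]]
[0.52272825 0.03643187 0.084     ] [-0.34473792 -0.26977067  6.99617457]
[0.52402322 0.03652203 0.088     ] [-0.33690163 -0.41216015  6.60055538]
```

```bash
python3 -m pendant '-0.3 -0.3 1 0;0 0 2 0;0 0 1.5 0;0 0 0.6 0;0 0 0 0;0 0 0 0'
```

```text
clock: 5.98
tcp_pos: [0.5205, 0.0276, 0.0991]
orientation: [2.252, -2.188, 0.07]
contact_force: [-0.1, -0.1, -0.9]
grip_width: 0.0001
```

```bash
python3 -m pendant '-0.8 -0.2 0 0;0 0 0 0;0 0 0 0'; python3 -m pendant '0 0 0.4 0;0 0 0.3 0;0 0 0.2 0;0 0 0 0'
```

```text
clock: 6.23
tcp_pos: [0.523, 0.0355, 0.1001]
orientation: [2.251, -2.19, 0.072]
contact_force: [-0.1, -0.5, 0.5]
grip_width: -0.0001
clock: 6.57
tcp_pos: [0.5248, 0.0361, 0.0921]
orientation: [-2.25, 2.187, -0.075]
contact_force: [-0.4, 0.2, 0.7]
grip_width: 0.0001
```

```bash
python3 -m pendant '0 0.1 0.3 0;0 0 0.2 0';python3 -m pendant '0 0 0.2 0;0 0 0.2 0'; python3 -m pendant '0 0 0.2 0;0 0 0.2 0'
```

```text
clock: 6.73
tcp_pos: [0.5249, 0.0361, 0.0876]
orientation: [-2.248, 2.186, -0.077]
contact_force: [-1.6, 0.1, 4.4]
grip_width: -0.0002
clock: 6.9
tcp_pos: [0.5251, 0.0362, 0.0855]
orientation: [-2.248, 2.187, -0.078]
contact_force: [-13.8, -0.8, 41.4]
grip_width: 0.0
clock: 7.07
tcp_pos: [0.525, 0.0361, 0.0858]
orientation: [-2.249, 2.189, -0.079]
contact_force: [-9.6, -0.3, 25.9]
grip_width: 0.0002
```

```bash
python3 -m pendant '0 0 0.15 0;0 0 0.15 0'; python3 - <<'E'
from bench import r
import cv2
t=r.grab_frame("scene")["color"][195:255,295:375,::-1]
o=r.get_obs();print(o["tcp_pos"],o["contact_force"])
cv2.imwrite("pics/s4.png",cv2.resize(t,None,fx=9,fy=9,interpolation=cv2.INTER_CUBIC))
E
```

```text
clock: 7.23
tcp_pos: [0.525, 0.0361, 0.086]
orientation: [-2.249, 2.189, -0.081]
contact_force: [-5.5, 0.2, 18.0]
grip_width: -0.0002
[0.52496216 0.03614842 0.08594154] [-6.8913405  -1.12571411 19.16811272]
```

View pics/s4.png

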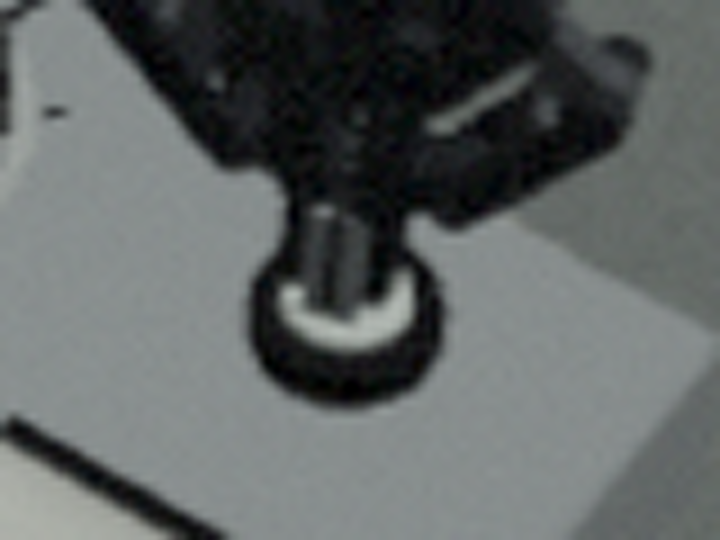

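The enlarged scene view shows the fingertip on the white button, with the cap sunk into its housing (about (345,330) in the crop). It is fully down, so I'll lift straight up and check.

```bash
python3 -m pendant '0 0 -1 0;0 0 -2 0;0 0 -3 0;0 2 -2 0;0 3 0 0;0 0 0 0;0 0 0 0'; python3 - <<'E'
from bench import r
import cv2
o=r.get_obs();print(o["tcp_pos"],o["contact_force"])
cv2.imwrite("pics/w5.png",r.grab_frame("wrist")["color"][:,:,::-1])
t=r.grab_frame("scene")["color"]
cv2.imwrite("pics/s5.png",cv2.resize(t[165:275,205:365,::-1],None,fx=5,fy=5,interpolation=cv2.INTER_CUBIC))
cv2.imwrite("pics/s5full.png",t[:,:,::-1])
a=cv2.imread("pics/scene0.png").astype(int)
# loose-object displacement check by template match
for n,(x,y,w,h) in {"small":(215,220,42,42),"tall":(370,244,50,64),"tape":(210,165,45,30)}.items():
    m=cv2.matchTemplate(t[y-15:y+h+15,x-15:x+w+15,::-1].copy(),a[y:y+h,x:x+w].astype('uint8'),cv2.TM_CCOEFF_NORMED)
    _,v,_,l=cv2.minMaxLoc(m);print(n,v,l[0]-15,l[1]-15)
E
```

```text
clock: 7.87
tcp_pos: [0.4697, 0.0373, 0.1673]
orientation: [-2.249, 2.19, -0.081]
contact_force: [0.8, 0.5, 0.4]
grip_width: 0.0001
[0.46969808 0.03733615 0.16734931] [0.77201449 0.48829735 0.36582078]
small 0.9977607727050781 0 0
tall 0.9947069883346558 0 0
tape 0.9900971055030823 0 0
```

View pics/w5.png

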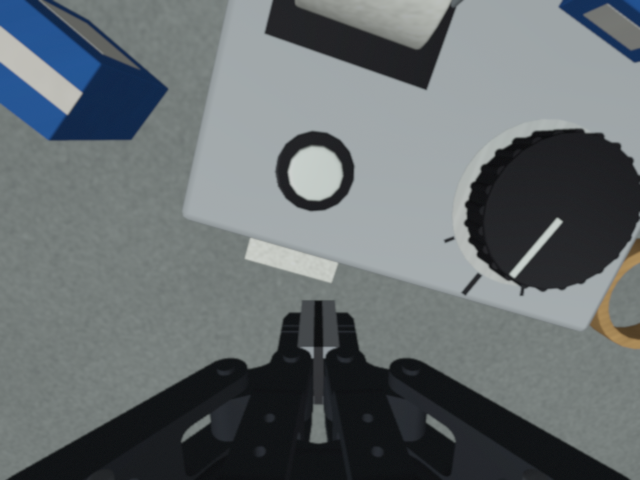

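View pics/s5.png

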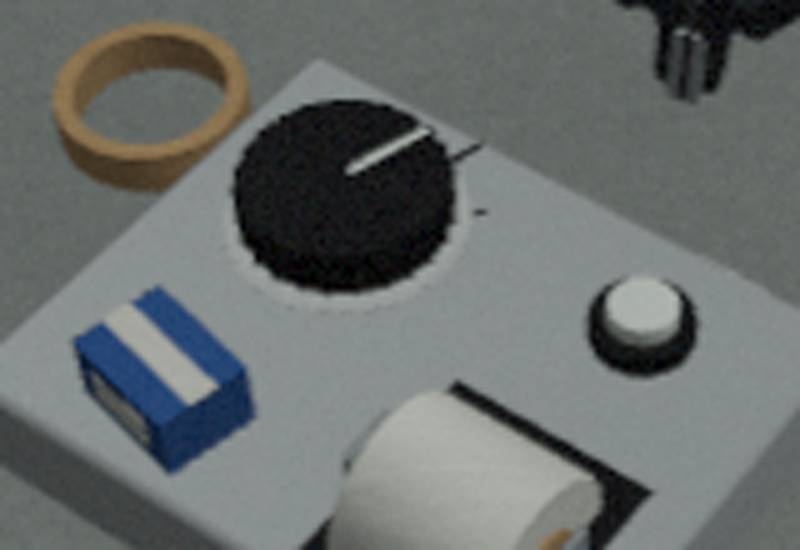

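The pointer is still on the long mark, the button at crop (643,302) is up as it was at the start, and the loose objects have not moved. The arm is clear, so I'm handing in.

```bash
python3 -c "
from bench import r
print(r.hand_in())"
```

```text
the job is handed in; nothing more can be done
None
```

The dial is set at the long mark, and the feed button has been pressed right down and has come back up. The job is handed in, at about 8 s on the robot's clock; no verdict was reported.

- **Dial:** I pressed the shut fingertips on its top and moved them round clockwise by one detent. After I lifted off, the wrist and scene pictures both showed the pointer in line with the long mark. It was still there after the button press.
- **Button:** I pressed until it stopped hard, about 6 mm below first contact, and a picture taken then showed the cap sunk into its housing. In the last picture it is up again.
- **Cartons and tape roll:** comparing the scene picture with the first one showed no shift for any of the three (0 pixels).
- **Final state:** the arm is clear, with a force reading under 1 N.

**Forces:** the fingertip force peaked at about 41 N twice, once at first contact with the dial and once when the button bottomed out. That was well above the 5 to 10 N suggested for the dial, and while turning it the force was about 10 to 24 N. These were fingertip contacts, well under the 120 N wrist limit, and I saw no sign of the gripper's body touching anything. The 40 N limit is for the arm and gripper body; I assumed it does not cover the fingertips.

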